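Rivet a folding fan with one turn of the flywheel press

ROBOT

A 6-joint arm with a two-finger parallel gripper is mounted at the origin on the work surface. World frame = base frame: x ahead of the robot, y to its left, z up, the work surface at z = 0. Lengths are in m, angles in rad, forces in N, time in s.
With the tool pointing down it reaches from about 0.325 to 0.775 m from the base axis. Payload 5.5 kg.
Tool frame: the origin (TCP) lies midway between the tips of the shut fingers; the grasp point (between the pads) lies 19 mm behind it; y points along the fingers, z is the direction in which the jaws open and shut, and the axes are right-handed (so a half turn about y gives the same grasp; the last joint's range is limited). The gripper opens to 85 mm and grips with 20 to 120 N. Pads are 22 mm wide; open, the fingers measure 114 mm over their backs; the gripper's body (76 mm by 85 mm) begins 54 mm behind the grasp point. The pads swing forward as they close: fully open they stand 13 mm farther back than shut.
Start: joints at [-1.2, 0.091, 1.231, -0, 1.82, -0.057], TCP at [0.249, -0.546, 0.231] pointing down, gripper open.
Joint ranges: [-2.87, 2.87], [-0.86, 2.18], [0.17, 2.46], [-1.51, 4.65], [0.06, 2.69], [-2.65, 2.65]. Speed limits (rad/s): [2.57, 2.57, 3.01, 3.14, 3.14, 3.14].

INTERFACE

Orientations are given as a 3x3 rotation matrix whose columns are the frame's x, y, z axes.
In Python, from rig import readout, eyes, arm gives the robot as it stands.
- The arm moves only by the tool move_arm, never from a script. Its argument "motion" is a list of rows, each an object of numbers: "dx", "dy", "dz": the shift along the world's x, y, z each as a share of 20 mm, from -1 to 1; "rx", "ry", "rz": the turn, a rotation vector about the world's x, y, z each as a share of 0.12 rad, from -1 to 1. A call has 1 to 10 rows; each row shifts and turns the pose as measured when the row begins; what a row does not reach is not made up. A row lasts 1/12 s, in which the tool goes at most 41.7 mm and 7.16 degrees, less where a joint would pass 70% of its speed; a pose out of reach is approached as far as the arm can. A call with a number of a shift or a turn outside -1 to 1 is refused whole. A call with a gripper value outside its range is refused whole. "fingers" is the finger opening in mm, from 0 to 85.4, set as the call begins (left out, the last holds). The fingers move at their own pace and stop on an object; the grip force is fixed at half the most. Time passes only in rows, so rows that do not move let the fingers close. It gives the time, the measured TCP pose, the force and the opening at its end, in the units of the state.
- readout.sense(): the state, without advancing time (a new reading comes with each control period).
- eyes.camera(name): name is "scene" or "side" or "wrist"; returns a dict with "color" (420x560x3 uint8, red, green, blue), "fov_y" (degrees; the focal length in pixels is half the picture's height over the tangent of half this angle, whatever the lens; pixels are square), "cx", "cy" (the principal point, pixels), "world_to_cam" (4x4, takes a point from world to camera coordinates). Camera axes: x right, y down, z forward; pixel columns grow to the right and rows downward; lengths in m; the calibration is good to about 2 mm. A picture is of the moment at which its call begins. There is no depth.
- arm.job_done(): hands the job in, once; it reports no verdict.
The state is a dict: "t": time; "joints": joint angles; "joint_vel": joint speeds; "effort": joint torques, N m; "tcp_pos": TCP position; "orientation": TCP orientation; "contact_force": force on the tool from outside, world axes, zero at the start; "ft_torque": the same for the moment, N m; "gripper_width": finger opening in m.
Only numpy, scipy, OpenCV 4.12 (cv2) and the standard library are available. Lean on these libraries where they do the work, as an engineer would, in place of code of your own. Each camera call takes 0.05 s, during which the arm holds its last target.

TASK

Rivet the folded fan in the bench press: first wind the flywheel back anticlockwise until it rests against its stop, so that the punch is raised; then push the fan along its bed until its head is fully home against the end stop; then turn the flywheel exactly one full revolution clockwise, until it comes up against its stop again, and let go. Feel for each stop gently, do not force anything, and leave the dish, the box and the brush alone.

Things in the scene. Friction and masses are not known exactly. Their poses are not given: they have to be found in the camera images.
- press: fixed green press, foot plate 300 x 340 x 25 mm; origin under its centre. The fan bed (top 40 mm above the table) runs along its y at x = -75 mm: end stop and punch head (160 mm tall) at -y, open end at +y; guide rails 26 mm apart, 12 mm high, from y = -115 to +75 mm, then bare bed to +145 mm
- wheel: dark steel flywheel lying flat, 160 mm diameter, vertical axis at x = +65, y = +40 mm of the press; origin on the axis at its underside, 85 mm above the table, rim top 105 mm. It turns exactly one revolution between two firm hidden stops, and starts 85 to 115 degrees clockwise (from above) of the back stop. It stays where it is left; drag at the handle 2 to 3 N, up to 8 N at the rivet
- handle (a point): centre of the wheel's black upright handle, a 26 mm diameter, 62 mm tall cylinder spinning freely on its pin, 55 mm from the wheel's axis; this point is 142 mm above the table, the handle spans 109 to 171 mm. At either stop it points from the axis along the press's +x, give or take 20 degrees: the stop must be felt, the force there rises at once
- nest_stop (a point): middle of the end stop's face, which the fan's head must touch, beneath the punch head; the face looks to the press's +y, axes as the press
- fan: loose folded fan, a stiff wooden bar 190 mm long (y), 22 mm wide, 16 mm high, 0.08 to 0.17 kg, lying between the rails 30 to 60 mm short of home; origin under its middle. Its round head (-y end) carries a brass rivet of 10 mm diameter, 12 mm from the tip, 7 mm proud; with the punch lowered the rivet hits it and the fan cannot go home
- fan_nose (a point): tip of the fan's head, half-way up (8 mm over the bed)
- fan_tail (a point): middle of the fan's flat tail end face (+y end), half-way up, 48 mm above the table; it always stands clear of the rails, and can be pushed there towards -y. It slides easily (about 1 N); at the end stop it is hard, 5 N is enough and 25 N too much
- rivet (a joint): how far the rivet is driven in: 0 standing 7 mm proud, 0.007 flush; one stroke of the 9 mm punch travel drives it by about 0.0055
- dish: bystander: white ceramic dish, 90 mm across, 28 mm high, origin under its centre
- giftbox: bystander: white gift box 90 x 90 x 70 mm, origin under its centre
- brush: bystander: paint brush 200 mm long lying on the table, handle to its -x
- stop_back: rubber-faced block inside the green cover behind the punch head, out of sight, that ends the wheel's turn anticlockwise; origin in the block. Only felt through the handle: beyond first touch the push rises by about 3 N per mm at the handle; rest on it with 5 to 10 N more than the drag, 20 N is forcing it
- stop_fwd: the same kind of block that ends the wheel's turn clockwise, exactly one revolution from the other; out of sight, origin in the block
- home_side (a point): point on the press 55 mm from the wheel's axis along the press's +x, 142 mm above the table: the nominal place of the handle's centre at either stop; the true place lies up to 20 degrees (19 mm) to either side
There are look-alikes about, which are no part of the job. Leave any green look-alike of the fan alone.

How it is judged:
By the outcome, as a careful person would: the job done as asked, in the order asked, and still so for the second after the job is handed in, with the robot touching nothing.
It also fails if it takes over 72 s, if anything falls off the work surface, if the arm or the gripper's body presses on something with over 40 N, if the wrist force passes 120 N, or if a joint passes its speed limit or range.

## Working session

There is one attempt and no reset: what is moved stays moved. The work goes in short steps, Python scripts to look and compute and a tool call to move; the robot and the scene stay as the last step left them, time stands still between calls to the robot, and variables do not carry over. Pictures are saved under pics/ and viewed, and the job is handed in when it is done.

Besides the shell and the picture viewer there is one more tool, called after "Call:" as name(argument=value, ...) on one line, values as JSON. move_arm: Moves the arm, as the interface text tells. Shift numbers are shares of 20 mm and turn numbers shares of 0.12 rad, none past 1 either way. Its arguments: {"type":"object","properties":{"motion":{"type":"array","items":{"type":"object","properties":{"dx":{"type":"number"},"dy":{"type":"number"},"dz":{"type":"number"},"rx":{"type":"number"},"ry":{"type":"number"},"rz":{"type":"number"}}}},"fingers":{"type":"number"}},"required":["motion"]}

```bash
ls; mkdir -p pics; python3 - <<'E'
from rig import readout,eyes
import cv2
s=readout.sense();print(s)
for n in("scene","side","wrist"):
    c=eyes.camera(n);cv2.imwrite(f"pics/{n}0.png",c["color"][:,:,::-1]);print(n,c["fov_y"],c["cx"],c["cy"],c["world_to_cam"].round(4).tolist())
E
```

```text
pics
{'t': 0.0, 'joints': array([-1.19968842e+00,  9.18320692e-02,  1.23187535e+00,  1.75298167e-05,
        1.81982132e+00, -5.66752212e-02]), 'joint_vel': array([ 7.66631299e-06, -1.62930436e-04,  5.50878836e-04, -1.41259932e-03,
       -4.24963972e-04,  2.37563905e-04]), 'effort': array([-6.39669361e-04, -4.58727407e+01, -4.18023777e+01,  8.73416343e-05,
        1.17537464e-02,  2.54660421e-05]), 'tcp_pos': array([ 0.24882519, -0.54565537,  0.23017287]), 'orientation': array([[-9.09885923e-01, -6.86285405e-04,  4.14857971e-01],
       [-4.14858519e-01,  1.81045016e-03, -9.09884131e-01],
       [-1.26639482e-04, -9.99998126e-01, -1.93201446e-03]]), 'contact_force': array([ 1.07865196,  0.05887957, -0.48606455]), 'ft_torque': array([0.01474511, 0.04970656, 0.02389987]), 'gripper_width': 0.08564891359904467}
scene 48.27251606819782 285.14421191276904 196.3877528292878 [[0.8101, 0.5861, 0.0165, -0.4252], [0.4895, -0.6606, -0.5692, -0.1862], [-0.3227, 0.4691, -0.822, 1.5857], [0.0, 0.0, 0.0, 1.0]]
side 55.822819104473695 277.84736876250287 213.664788678869 [[-0.7043, -0.7098, -0.0096, 0.3571], [-0.4153, 0.423, -0.8054, 0.2953], [0.5757, -0.5632, -0.5927, 0.8808], [0.0, 0.0, 0.0, 1.0]]
wrist 71.9785690492382 277.1968785979895 206.93336361392605 [[0.415, -0.9098, -0.0002, -0.5982], [-0.8722, -0.3979, 0.2844, -0.0341], [-0.2588, -0.1178, -0.9587, 0.3781], [0.0, 0.0, 0.0, 1.0]]
```

View pics/scene0.png

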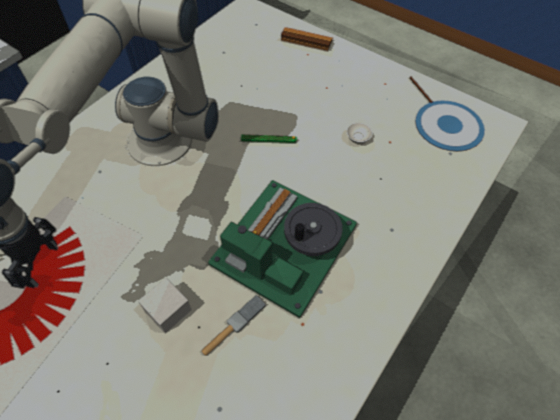

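View pics/side0.png

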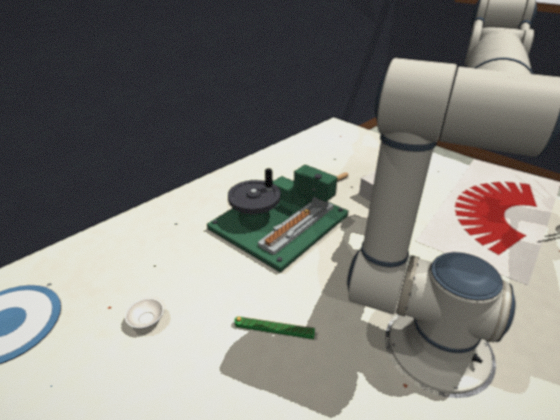

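View pics/wrist0.png

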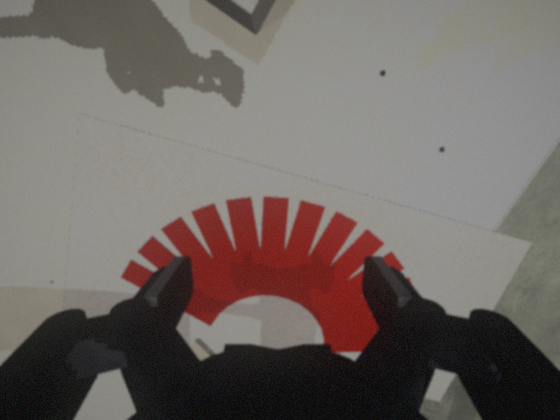

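Candidates for the fan are the brown bar in the press bed (scene 270,212), the green bar (268,139) and the brown bar at the far edge (306,39). By the description it is the one between the rails. The scene camera is looking at the press, so I'll check it in enlarged crops.

```bash
python3 - <<'E'
import cv2
a=cv2.imread("pics/scene0.png")[170:325,200:370];cv2.imwrite("pics/sc_crop.png",cv2.resize(a,None,fx=4.6,fy=3.8*4.6/3.8*0.83,interpolation=3) if 0 else cv2.resize(a,None,fx=3.8,fy=3.8,interpolation=2))
a=cv2.imread("pics/side0.png")[150:275,200:360];cv2.imwrite("pics/si_crop.png",cv2.resize(a,None,fx=4.5,fy=4.5,interpolation=2))
E
```

```text
(no output)
```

View pics/sc_crop.png

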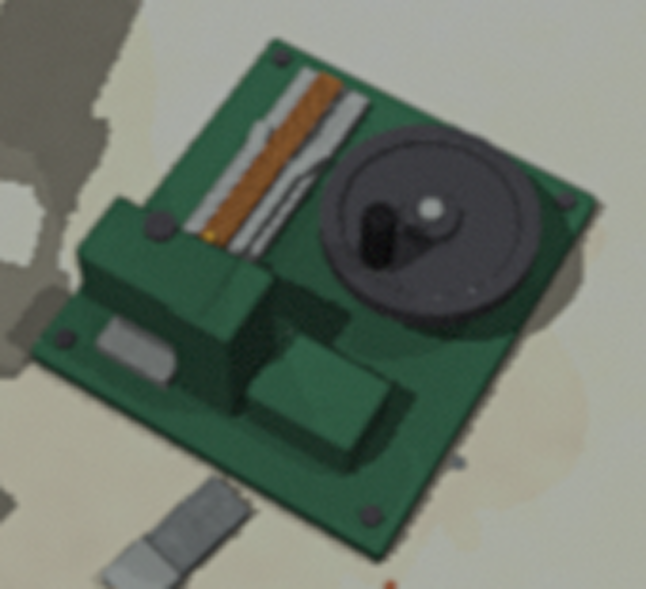

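View pics/si_crop.png

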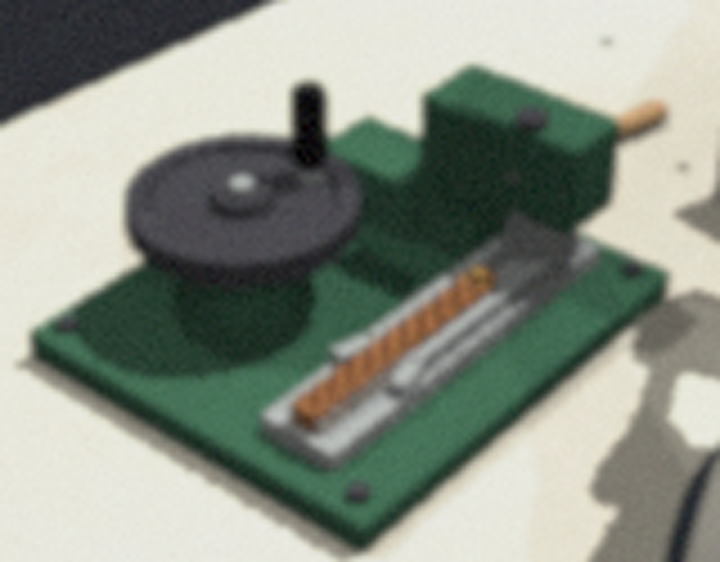

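```bash
cat > h.py <<'E'
import numpy as np
from scipy.optimize import least_squares
C={'scene':(48.27251606819782,285.144,196.388,np.array([[0.8101,0.5861,0.0165,-0.4252],[0.4895,-0.6606,-0.5692,-0.1862],[-0.3227,0.4691,-0.822,1.5857]])),
'side':(55.822819104473695,277.848,213.665,np.array([[-0.7043,-0.7098,-0.0096,0.3571],[-0.4153,0.423,-0.8054,0.2953],[0.5757,-0.5632,-0.5927,0.8808]]))}
def proj(n,P):
    f,cx,cy,M=C[n];f=210/np.tan(np.radians(f/2));q=M@np.append(P,1);return np.array([cx+f*q[0]/q[2],cy+f*q[1]/q[2]])
def sc(x,y):return np.array([200+x/3.8-.37,170+y/3.8-.37])
def si(x,y):return np.array([200+x/4.5-.39,150+y/4.5-.39])
def W(p,P):
    c,s=np.cos(p[2]),np.sin(p[2]);return np.array([p[0]+c*P[0]-s*P[1],p[1]+s*P[0]+c*P[1],P[2]])
E
python3 - <<'E'
from h import *
D=[('scene',sc(277,40),(-.15,.17,.025)),('scene',sc(600,203),(.15,.17,.025)),('scene',sc(380,555),(.15,-.17,.025)),('scene',sc(35,350),(-.15,-.17,.025)),
('side',si(362,535),(-.15,.17,.025)),('side',si(35,337),(.15,.17,.025)),('side',si(665,277),(-.15,-.17,.025))]
r=lambda p:np.concatenate([proj(n,W(p,P))-u for n,u,P in D])
o=least_squares(r,[.6,-.2,0]);print(o.x,r(o.x).round(1))
p=o.x;np.save('p.npy',p)
# handle angle about axis: centre top in scene
H=[('scene',sc(378,212),.171),('side',si(308,92),.168),('scene',sc(377,255),.112),('side',si(311,158),.112)]
g=lambda a:np.concatenate([proj(n,W(p,(.065+.055*np.cos(a[0]),.04+.055*np.sin(a[0]),z)))-u for n,u,z in H])
for a0 in(-1.5,1.5,3):
  q=least_squares(g,[a0]);print(np.degrees(q.x),q.cost,g(q.x).round(1))
for nm,P in dict(axis=(.065,.04,.105),handle=None,home=(.12,.04,.142),stop=(-.075,-.115,.048),bedend=(-.075,.145,.04)).items():
  if P: print(nm,W(p,P).round(4))
# tail: top edge middle z=.056 along x=-.075
for n,u in(('scene',sc(328,82)),('side',si(308,415))):
  for z in(.048,.056):
    g=lambda y:proj(n,W(p,(y[1]-.075,y[0],z)))-u
    print(n,z,least_squares(g,[.1,0]).x.round(4))
for n,u in(('scene',sc(210,236)),('side',si(482,272))):
    print('rivet',least_squares(lambda y:proj(n,W(p,(y[1]-.075,y[0],.06)))-u,[.1,0]).x.round(4))
E
```

```text
[ 0.57441558 -0.07047712  0.07966755] [-0.3 -1.8  0.5 -1.7  0.5  0.2 -1.7 -0.5 -0.2 -1.7 -2.2 -2.   1.8 -1.7]
[-106.69700035] 0.6321163193283925 [ 0.4 -0.1  0.4 -0.8 -0.2  0.   0.2  0.4]
[253.30299932] 0.6321163193283889 [ 0.4 -0.1  0.4 -0.8 -0.2  0.   0.2  0.4]
[253.30299985] 0.6321163193284172 [ 0.4 -0.1  0.4 -0.8 -0.2  0.   0.2  0.4]
axis [ 0.636  -0.0254  0.105 ]
home [ 0.6909 -0.0211  0.142 ]
stop [ 0.5088 -0.1911  0.048 ]
bedend [0.4881 0.0681 0.04  ]
scene 0.048 [ 0.1364 -0.0047]
scene 0.056 [ 0.1315 -0.0019]
side 0.048 [ 0.1339 -0.0014]
side 0.056 [ 0.1408 -0.0078]
rivet [-0.0371 -0.0021]
rivet [-0.0414 -0.002 ]
```

```bash
python3 - <<'E'
from h import *
D=[('scene',sc(277,40),(-.15,.17,.025)),('scene',sc(600,203),(.15,.17,.025)),('scene',sc(380,552),(.15,-.17,.025)),('scene',sc(35,350),(-.15,-.17,.025)),
('side',si(362,533),(-.15,.17,.025)),('side',si(35,335),(.15,.17,.025)),('side',si(665,277),(-.15,-.17,.025)),
('scene',sc(430,226),(.065,.04,.105)),('side',si(245,193),(.065,.04,.105))]
H=[('scene',sc(378,212),.171),('side',si(308,92),.168),('scene',sc(377,255),.112),('side',si(311,158),.112)]
def r(p,):
  o=[proj(n,W(p,P)+[0,0,p[4]])-u for n,u,P in D]
  o+=[proj(n,W(p,(.065+.055*np.cos(p[3]),.04+.055*np.sin(p[3]),z))+[0,0,p[4]])-u for n,u,z in H]
  return np.concatenate(o)
o=least_squares(r,[.57,-.07,.08,-1.8,0],loss='soft_l1');p=o.x;print(p,r(p).round(1));np.save('p.npy',p)
a=p[3];print(np.degrees(a),'axis',W(p,(.065,.04,.105)),'handle',W(p,(.065+.055*np.cos(a),.04+.055*np.sin(a),.142)))
for n,u in(('scene',sc(328,82)),('side',si(308,415))):
  for z in(.048,.056):
    print(n,z,least_squares(lambda y:proj(n,W(p,(y[1]-.075,y[0],z))+[0,0,p[4]])-u,[.1,0]).x.round(4))
for n,u in(('scene',sc(210,236)),('side',si(482,272))):
    print('rivet',least_squares(lambda y:proj(n,W(p,(y[1]-.075,y[0],.06)))-u,[.1,0]).x.round(4))
E
```

```text
[ 0.57452356 -0.07064086  0.07767444 -1.86625862 -0.00401528] [-0.1 -1.   0.3 -0.8  0.3  1.7 -1.6  0.1 -0.3 -0.2 -2.  -0.6  1.7 -0.7
  0.4 -1.8 -0.5  1.   0.3  0.7  0.5  0.3 -0.4  0.8  0.3  1.5]
-106.92874265284104 axis [ 0.63622372 -0.0257177   0.105     ] handle [ 0.62433986 -0.07941848  0.142     ]
scene 0.048 [ 0.1389 -0.0065]
scene 0.056 [ 0.134  -0.0037]
side 0.048 [0.1305 0.0015]
side 0.056 [ 0.1374 -0.005 ]
rivet [-0.0371 -0.0021]
rivet [-0.0414 -0.002 ]
```

Call:
move_arm(motion=[{"dx":0.7,"dy":0.9,"rz":1},{"dx":0.7,"dy":0.9,"rz":1},{"dx":0.7,"dy":0.9,"rz":1},{"dx":0.7,"dy":0.9,"rz":1},{"dx":0.7,"dy":0.9,"rz":1},{"dx":0.7,"dy":0.9,"rz":1},{"dx":0.7,"dy":0.9,"rz":1},{"dx":0.7,"dy":0.9,"rz":1},{"dx":0.7,"dy":0.9,"rz":1},{"dx":0.7,"dy":0.9,"rz":1}], fingers=85)

```text
validation failed for argument at $.mo...
```

Call:
move_arm(motion=[{"dx":0.7,"dy":0.9,"dz":0,"rx":0,"ry":0,"rz":1},{"dx":0.7,"dy":0.9,"dz":0,"rx":0,"ry":0,"rz":1},{"dx":0.7,"dy":0.9,"dz":0,"rx":0,"ry":0,"rz":1},{"dx":0.7,"dy":0.9,"dz":0,"rx":0,"ry":0,"rz":1}], fingers=85)

```text
t: 0.48
tcp_pos: [0.3027, -0.4739, 0.2269]
orientation: [[-0.608, -0.005, 0.794], [-0.794, 0.004, -0.608], [0.0, -1.0, -0.006]]
contact_force: [0.2, -0.7, 0.0]
gripper_width: 0.0851
```

```bash
python3 -c "
from rig import readout
s=readout.sense();print(s['t'],s['tcp_pos'],s['orientation'][:,2],s['contact_force'])"
```

```text
0.4833 [ 0.30273326 -0.47393331  0.22692821] [ 0.79394669 -0.60795528 -0.0062471 ] [ 0.21864849 -0.70892197  0.02086018]
```

Call:
move_arm(motion=[{"dx":0.7,"dy":0.9,"dz":0.1,"rx":0,"ry":0,"rz":1},{"dx":0.7,"dy":0.9,"dz":0.1,"rx":0,"ry":0,"rz":1},{"dx":0.7,"dy":0.9,"dz":0.1,"rx":0,"ry":0,"rz":1},{"dx":0.7,"dy":0.9,"dz":0.1,"rx":0,"ry":0,"rz":1},{"dx":0.8,"dy":0.9,"dz":0,"rx":0,"ry":0,"rz":1},{"dx":0.8,"dy":0.9,"dz":0,"rx":0,"ry":0,"rz":1},{"dx":0.8,"dy":0.9,"dz":0,"rx":0,"ry":0,"rz":0},{"dx":0.8,"dy":0.9,"dz":0,"rx":0,"ry":0,"rz":0},{"dx":0.8,"dy":0.9,"dz":0,"rx":0,"ry":0,"rz":0},{"dx":0.8,"dy":0.9,"dz":0,"rx":0,"ry":0,"rz":0}], fingers=85)

```text
t: 1.32
tcp_pos: [0.4594, -0.2833, 0.2314]
orientation: [[0.105, -0.012, 0.994], [-0.995, 0.002, 0.105], [-0.003, -1.0, -0.011]]
contact_force: [0.6, 0.4, -0.2]
gripper_width: 0.0849
```

Call:
move_arm(motion=[{"dx":0.85,"dy":1,"dz":0,"rx":0,"ry":0,"rz":0},{"dx":0.85,"dy":1,"dz":0,"rx":0,"ry":0,"rz":0},{"dx":0.85,"dy":1,"dz":0,"rx":0,"ry":0,"rz":0},{"dx":0.85,"dy":1,"dz":0,"rx":0,"ry":0,"rz":0},{"dx":0.85,"dy":1,"dz":0,"rx":0,"ry":0,"rz":0},{"dx":0.85,"dy":1,"dz":0,"rx":0,"ry":0,"rz":0},{"dx":0.85,"dy":1,"dz":0,"rx":0,"ry":0,"rz":0},{"dx":0.85,"dy":1,"dz":0,"rx":0,"ry":0,"rz":0},{"dx":0.85,"dy":1,"dz":0,"rx":0,"ry":0,"rz":0},{"dx":0.85,"dy":1,"dz":0,"rx":0,"ry":0,"rz":0}], fingers=85)

```text
t: 2.15
tcp_pos: [0.6353, -0.0716, 0.2273]
orientation: [[0.104, -0.017, 0.994], [-0.995, 0.004, 0.104], [-0.006, -1.0, -0.017]]
contact_force: [0.7, -0.2, -0.2]
gripper_width: 0.0847
```

```bash
python3 - <<'E'
from rig import readout,eyes
import cv2,numpy as np
c=eyes.camera("wrist");cv2.imwrite("pics/w1.png",c["color"][:,:,::-1]);np.save('w1.npy',c["world_to_cam"]);print(c["cx"],c["cy"],readout.sense()['tcp_pos'])
E
```

```text
277.1968785979895 206.93336361392605 [ 0.63735438 -0.06730062  0.22611623]
```

View pics/w1.png

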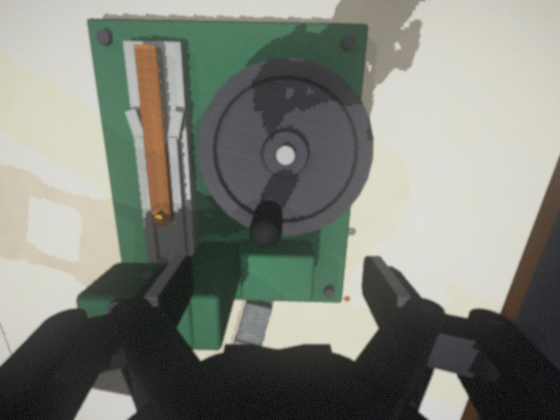

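```bash
python3 - <<'E'
from h import *
M=np.load('w1.npy')[:3];C['w']=(71.9785690492382,277.197,206.933,M)
def back(u,z):
    return least_squares(lambda q:proj('w',np.array([q[0],q[1],z]))-u,[.6,-.07]).x
for n,u,z in(('handletop',(266,234),.171),('handlebase',(277,190),.109),('hub',(286,155),.115),('wheel',(285.5,147.5),.105),('cornerTL',(89,20),.025),('cornerTR',(367,25),.025),('cornerBR',(342,301),.025),('rivet',(160,214),.063),('tail top',(146,44),.056),('bed+yL',(125,41),.04),('bed+yR',(182,41),.04)):
    q=back(u,z);print(n,q.round(4))
p=np.load('p.npy');print(W(p,(-.15,.17,.025)),W(p,(.15,.17,.025)),W(p,(.15,-.17,.025)))
E
```

```text
handletop [ 0.6285 -0.0771]
handlebase [ 0.6336 -0.0575]
hub [ 0.6381 -0.0242]
wheel [ 0.6372 -0.0187]
cornerTL [0.4183 0.0841]
cornerTR [0.7093 0.1087]
cornerBR [ 0.7389 -0.222 ]
rivet [ 0.5066 -0.1097]
tail top [0.4917 0.0616]
bed+yL [0.4631 0.0652]
bed+yR [0.5215 0.0711]
[0.41178445 0.08720711 0.025     ] [0.71087991 0.11048602 0.025     ] [ 0.73726267 -0.22848883  0.025     ]
```

Call:
move_arm(motion=[{"dx":-0.5,"dy":-0.5,"dz":0,"rx":0,"ry":-0.14,"rz":0},{"dx":0,"dy":0,"dz":-1,"rx":0,"ry":0,"rz":0},{"dx":0,"dy":0,"dz":-1,"rx":0,"ry":0,"rz":0}], fingers=85)

```text
t: 2.45
tcp_pos: [0.6303, -0.0741, 0.1878]
orientation: [[0.115, 0.005, 0.993], [-0.993, 0.006, 0.115], [-0.006, -1.0, 0.006]]
contact_force: [0.5, 0.2, -1.3]
gripper_width: 0.0846
```

```bash
python3 - <<'E'
from rig import readout,eyes
import cv2,numpy as np
c=eyes.camera("side");cv2.imwrite("pics/s1.png",cv2.resize(c["color"][120:280,180:380,::-1],None,fx=4,fy=4,interpolation=2));s=readout.sense();print(s['tcp_pos'],s['orientation'][:,1])
E
```

```text
[ 0.62893175 -0.07411852  0.18309601] [-7.29678962e-04  7.30578329e-03 -9.99973046e-01]
```

View pics/s1.png

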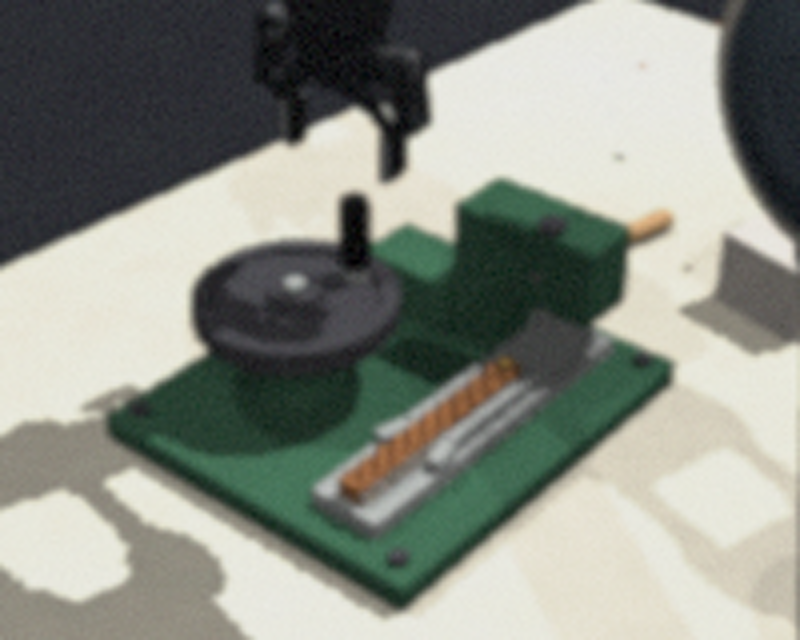

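Call:
move_arm(motion=[{"dx":-0.1,"dy":-0.2,"dz":-0.9,"rx":0,"ry":0,"rz":0},{"dx":0,"dy":0,"dz":-0.9,"rx":0,"ry":0,"rz":0},{"dx":0,"dy":0,"dz":-0.9,"rx":0,"ry":0,"rz":0},{"dx":0,"dy":0,"dz":0,"rx":0,"ry":0,"rz":0}], fingers=85)

```text
t: 2.83
tcp_pos: [0.6251, -0.0785, 0.1257]
orientation: [[0.114, -0.005, 0.993], [-0.993, 0.008, 0.114], [-0.008, -1.0, -0.004]]
contact_force: [-1.2, 0.8, -1.0]
gripper_width: 0.0847
```

Now I close on the handle with the arm held still.

Call:
move_arm(motion=[{"dx":0,"dy":0,"dz":0,"rx":0,"ry":0,"rz":0},{"dx":0,"dy":0,"dz":0,"rx":0,"ry":0,"rz":0},{"dx":0,"dy":0,"dz":0,"rx":0,"ry":0,"rz":0},{"dx":0,"dy":0,"dz":0,"rx":0,"ry":0,"rz":0}], fingers=45)

```text
t: 3.17
tcp_pos: [0.6255, -0.0789, 0.1287]
orientation: [[0.114, -0.004, 0.993], [-0.993, 0.008, 0.114], [-0.008, -1.0, -0.003]]
contact_force: [-0.4, -0.4, -0.0]
gripper_width: 0.0448
```

Call:
move_arm(motion=[{"dx":0,"dy":0,"dz":0,"rx":0,"ry":0,"rz":0},{"dx":0,"dy":0,"dz":0,"rx":0,"ry":0,"rz":0},{"dx":0,"dy":0,"dz":0,"rx":0,"ry":0,"rz":0},{"dx":0,"dy":0,"dz":0,"rx":0,"ry":0,"rz":0}], fingers=20)

```text
t: 3.5
tcp_pos: [0.6263, -0.0792, 0.1312]
orientation: [[0.114, -0.001, 0.993], [-0.993, 0.007, 0.114], [-0.007, -1.0, 0.0]]
contact_force: [-0.8, -0.0, -0.3]
gripper_width: 0.0249
```

```bash
python3 - <<'E'
from rig import readout,eyes
import cv2,numpy as np
c=eyes.camera("wrist");cv2.imwrite("pics/w2.png",c["color"][:,:,::-1]);s=readout.sense();print(s['tcp_pos'],s['contact_force'],s['gripper_width'])
E
```

```text
[ 0.62631585 -0.07923897  0.13116338] [ 0.20495756  0.13132993 -1.48761592] 0.024711337315751303
```

View pics/w2.png

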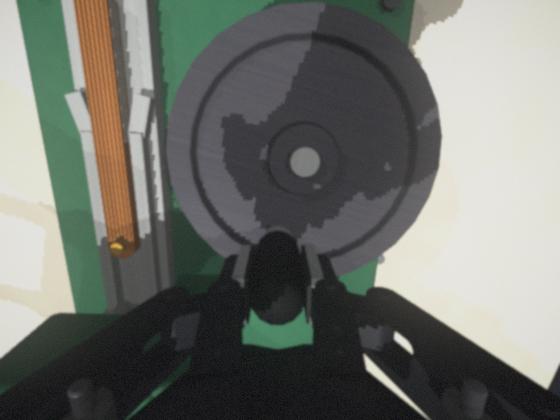

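```bash
cat > step.py <<'E'
# usage: step.py dir(+1 ccw) deg n : prints suggested rows around axis
import sys,numpy as np
from rig import readout
A=np.array(eval(open('axis.txt').read()));R=.055
d,st,n=float(sys.argv[1]),float(sys.argv[2]),int(sys.argv[3])
s=readout.sense();t=s['tcp_pos'];v=t[:2]-A;a=np.arctan2(v[1],v[0])
f=s['contact_force'];tg=np.array([-np.sin(a),np.cos(a)]);rd=v/np.hypot(*v)
print('t',s['t'],'pos',t.round(4),'r',np.hypot(*v).round(4),'ang',np.degrees(a).round(1),'Ft',(f[:2]@tg).round(1),'Fr',(f[:2]@rd).round(1),'Fz',f[2].round(1),'w',s['gripper_width'].round(4),'tooly',s['orientation'][:,1].round(3),'jaw',s['orientation'][:2,2].round(3))
q=t[:2]
for i in range(1,n+1):
    b=a+d*np.radians(st)*i;w=A+R*np.array([np.cos(b),np.sin(b)]);print(((w-q)/.02).round(2).tolist());q=w
E
echo '[.637,-.025]'>axis.txt; python3 step.py 1 8 8
```

```text
Traceback (most recent call last):
  File "step.py", line 8, in <module>
    print('t',s['t'],'pos',t.round(4),'r',np.hypot(*v).round(4),'ang',np.degrees(a).round(1),'Ft',(f[:2]@tg).round(1),'Fr',(f[:2]@rd).round(1),'Fz',f[2].round(1),'w',s['gripper_width'].round(4),'tooly',s['orientation'][:,1].round(3),'jaw',s['orientation'][:2,2].round(3))
                                                                                                                                                                      ^^^^^^^^^^^^^^^^^^^^^^^^
AttributeError: 'float' object has no attribute 'round'
```

```bash
sed -i "s/s\['gripper_width'\].round(4)/round(s['gripper_width'],4)/" step.py; python3 step.py 1 8 8
```

```text
t 3.55 pos [ 0.6263 -0.0792  0.1312] r 0.0553 ang -101.1 Ft 0.2 Fr -0.2 Fz -1.5 w 0.0247 tooly [-0.001  0.007 -1.   ] jaw [0.993 0.114]
[0.38, -0.03]
[0.38, 0.01]
[0.38, 0.06]
[0.37, 0.11]
[0.35, 0.16]
[0.32, 0.21]
[0.29, 0.25]
[0.25, 0.29]
```

Call:
move_arm(motion=[{"dx":0.38,"dy":-0.03,"dz":-0.05,"rx":0,"ry":0,"rz":0},{"dx":0.38,"dy":0.01,"dz":-0.05,"rx":0,"ry":0,"rz":0},{"dx":0.38,"dy":0.06,"dz":-0.05,"rx":0,"ry":0,"rz":0},{"dx":0.37,"dy":0.11,"dz":-0.05,"rx":0,"ry":0,"rz":0}], fingers=20)

```text
t: 3.88
tcp_pos: [0.6562, -0.076, 0.1311]
orientation: [[0.113, -0.002, 0.994], [-0.994, 0.007, 0.113], [-0.007, -1.0, -0.001]]
contact_force: [-5.1, 3.2, 5.9]
gripper_width: 0.0245
```

```bash
python3 step.py 1 8 6
```

```text
t 3.8833 pos [ 0.6562 -0.076   0.1311] r 0.0545 ang -69.4 Ft -3.7 Fr -4.8 Fz 5.9 w 0.0245 tooly [-0.002  0.007 -1.   ] jaw [0.994 0.113]
[0.36, 0.14]
[0.32, 0.21]
[0.29, 0.25]
[0.25, 0.29]
[0.21, 0.32]
[0.16, 0.35]
```

Call:
move_arm(motion=[{"dx":0.35,"dy":0.15,"dz":-0.02,"rx":0,"ry":0,"rz":0},{"dx":0.32,"dy":0.21,"dz":-0.02,"rx":0,"ry":0,"rz":0},{"dx":0.28,"dy":0.25,"dz":-0.02,"rx":0,"ry":0,"rz":0},{"dx":0.24,"dy":0.29,"dz":-0.02,"rx":0,"ry":0,"rz":0}], fingers=20)

```text
t: 4.22
tcp_pos: [0.6813, -0.0555, 0.1311]
orientation: [[0.114, -0.006, 0.993], [-0.993, 0.009, 0.114], [-0.01, -1.0, -0.005]]
contact_force: [-9.2, 1.4, 6.4]
gripper_width: 0.0245
```

```bash
python3 step.py 1 4 6
```

```text
t 4.2167 pos [ 0.6813 -0.0555  0.1311] r 0.0538 ang -34.5 Ft -4.1 Fr -8.3 Fz 6.4 w 0.0245 tooly [-0.006  0.009 -1.   ] jaw [0.993 0.114]
[0.15, 0.13]
[0.09, 0.17]
[0.08, 0.17]
[0.07, 0.18]
[0.05, 0.18]
[0.04, 0.19]
```

```bash
echo '[.6355,-.025]'>axis.txt; python3 step.py 1 4 4
```

```text
t 4.2167 pos [ 0.6813 -0.0555  0.1311] r 0.055 ang -33.6 Ft -3.9 Fr -8.4 Fz 6.4 w 0.0245 tooly [-0.006  0.009 -1.   ] jaw [0.993 0.114]
[0.1, 0.16]
[0.09, 0.17]
[0.08, 0.18]
[0.06, 0.18]
```

Call:
move_arm(motion=[{"dx":0.07,"dy":0.16,"dz":-0.02,"rx":0,"ry":0,"rz":0},{"dx":0.09,"dy":0.17,"dz":-0.02,"rx":0,"ry":0,"rz":0},{"dx":0.07,"dy":0.17,"dz":-0.02,"rx":0,"ry":0,"rz":0}], fingers=20)

```text
t: 4.47
tcp_pos: [0.6871, -0.044, 0.1311]
orientation: [[0.115, -0.007, 0.993], [-0.993, 0.009, 0.115], [-0.009, -1.0, -0.006]]
contact_force: [-7.8, -0.5, 4.1]
gripper_width: 0.0248
```

```bash
python3 step.py 1 3 6
```

```text
t 4.4667 pos [ 0.6871 -0.044   0.1311] r 0.055 ang -20.2 Ft -3.1 Fr -7.1 Fz 4.1 w 0.0248 tooly [-0.007  0.009 -1.   ] jaw [0.993 0.115]
[0.05, 0.14]
[0.04, 0.14]
[0.03, 0.14]
[0.02, 0.14]
[0.02, 0.14]
[0.01, 0.14]
```

Call:
move_arm(motion=[{"dx":0.02,"dy":0.14,"dz":-0.02,"rx":0,"ry":0,"rz":0},{"dx":0.02,"dy":0.14,"dz":-0.02,"rx":0,"ry":0,"rz":0}], fingers=20)

```text
t: 4.63
tcp_pos: [0.6888, -0.0384, 0.1311]
orientation: [[0.115, -0.006, 0.993], [-0.993, 0.007, 0.115], [-0.007, -1.0, -0.005]]
contact_force: [-5.0, -1.0, 5.0]
gripper_width: 0.0249
```

```bash
python3 step.py 1 3 2
```

```text
t 4.6333 pos [ 0.6888 -0.0384  0.1311] r 0.0549 ang -14.2 Ft -2.2 Fr -4.6 Fz 5.0 w 0.0249 tooly [-0.006  0.007 -1.   ] jaw [0.993 0.115]
[0.04, 0.14]
[0.02, 0.14]
```

Call:
move_arm(motion=[{"dx":0.02,"dy":0.14,"dz":-0.02,"rx":0,"ry":0,"rz":0},{"dx":0.01,"dy":0.14,"dz":-0.02,"rx":0,"ry":0,"rz":0}], fingers=20)

```text
t: 4.8
tcp_pos: [0.6896, -0.0344, 0.1311]
orientation: [[0.113, -0.006, 0.994], [-0.994, 0.003, 0.113], [-0.004, -1.0, -0.006]]
contact_force: [-5.2, -6.6, 3.8]
gripper_width: 0.0247
```

```bash
python3 step.py 1 3 2
```

```text
t 4.8 pos [ 0.6896 -0.0344  0.1311] r 0.0549 ang -9.9 Ft -7.4 Fr -4.0 Fz 3.8 w 0.0247 tooly [-0.006  0.003 -1.   ] jaw [0.994 0.113]
[0.02, 0.14]
[0.01, 0.14]
```

Call:
move_arm(motion=[{"dx":0,"dy":0.13,"dz":-0.02,"rx":0,"ry":0,"rz":0}], fingers=20)

```text
t: 4.88
tcp_pos: [0.6898, -0.0336, 0.1311]
orientation: [[0.111, -0.006, 0.994], [-0.994, -0.0, 0.111], [-0.0, -1.0, -0.006]]
contact_force: [-5.0, -8.1, 4.3]
gripper_width: 0.0248
```

```bash
python3 step.py 1 3 1
```

```text
t 4.8833 pos [ 0.6898 -0.0336  0.1311] r 0.0549 ang -9.0 Ft -8.8 Fr -3.6 Fz 4.3 w 0.0248 tooly [-0.006 -0.    -1.   ] jaw [0.994 0.111]
[0.02, 0.14]
```

Call:
move_arm(motion=[{"dx":0,"dy":0.16,"dz":-0.02,"rx":0,"ry":0,"rz":0}], fingers=20)

```text
t: 4.97
tcp_pos: [0.6899, -0.0329, 0.1311]
orientation: [[0.109, -0.005, 0.994], [-0.994, -0.004, 0.109], [0.004, -1.0, -0.006]]
contact_force: [-4.6, -9.9, 3.6]
gripper_width: 0.0248
```

```bash
python3 step.py 1 3 1
```

```text
t 4.9667 pos [ 0.6899 -0.0329  0.1311] r 0.0549 ang -8.3 Ft -10.5 Fr -3.1 Fz 3.6 w 0.0248 tooly [-0.005 -0.004 -1.   ] jaw [0.994 0.109]
[0.02, 0.14]
```

Call:
move_arm(motion=[{"dx":0,"dy":0,"dz":-0.02,"rx":0,"ry":0,"rz":0},{"dx":0,"dy":0,"dz":-0.02,"rx":0,"ry":0,"rz":0},{"dx":0,"dy":0,"dz":-0.02,"rx":0,"ry":0,"rz":0},{"dx":0,"dy":0,"dz":-0.02,"rx":0,"ry":0,"rz":0}], fingers=60)

```text
t: 5.3
tcp_pos: [0.6915, -0.033, 0.1276]
orientation: [[0.108, -0.004, 0.994], [-0.994, -0.004, 0.108], [0.004, -1.0, -0.004]]
contact_force: [0.0, -0.6, -0.6]
gripper_width: 0.0601
```

```bash
python3 step.py 1 3 1
```

```text
t 5.3 pos [ 0.6915 -0.033   0.1276] r 0.0566 ang -8.2 Ft -0.6 Fr 0.1 Fz -0.6 w 0.0601 tooly [-0.004 -0.004 -1.   ] jaw [0.994 0.108]
[-0.06, 0.15]
```

Call:
move_arm(motion=[{"dx":0,"dy":0,"dz":1,"rx":0,"ry":0,"rz":0},{"dx":0,"dy":0,"dz":1,"rx":0,"ry":0,"rz":0},{"dx":0,"dy":0,"dz":1,"rx":0,"ry":0,"rz":0},{"dx":0,"dy":0,"dz":1,"rx":0,"ry":0,"rz":0},{"dx":-0.9,"dy":0.6,"dz":0,"rx":0,"ry":0,"rz":-0.2},{"dx":-0.9,"dy":0.6,"dz":0,"rx":0,"ry":0,"rz":0},{"dx":-0.9,"dy":0.6,"dz":0,"rx":0,"ry":0,"rz":0},{"dx":-0.9,"dy":0.6,"dz":0,"rx":0,"ry":0,"rz":0},{"dx":-0.9,"dy":0.6,"dz":0,"rx":0,"ry":0,"rz":0},{"dx":-0.9,"dy":0.6,"dz":0,"rx":0,"ry":0,"rz":0}], fingers=60)

```text
t: 6.13
tcp_pos: [0.5826, 0.0419, 0.2028]
orientation: [[0.083, -0.008, 0.997], [-0.997, -0.0, 0.083], [-0.001, -1.0, -0.007]]
contact_force: [-0.0, 0.7, 0.7]
gripper_width: 0.0604
```

Call:
move_arm(motion=[{"dx":-0.9,"dy":0.6,"dz":0,"rx":0,"ry":0,"rz":0},{"dx":-0.9,"dy":0.6,"dz":0,"rx":0,"ry":0,"rz":0},{"dx":-0.9,"dy":0.6,"dz":0,"rx":0,"ry":0,"rz":0},{"dx":-0.9,"dy":0.6,"dz":0,"rx":0,"ry":0,"rz":0},{"dx":-0.8,"dy":0.6,"dz":0,"rx":0,"ry":0,"rz":0},{"dx":0,"dy":0,"dz":0,"rx":0,"ry":0,"rz":0}], fingers=0)

```text
t: 6.63
tcp_pos: [0.4885, 0.1082, 0.2022]
orientation: [[0.087, -0.006, 0.996], [-0.996, 0.004, 0.087], [-0.004, -1.0, -0.005]]
contact_force: [-1.0, -0.0, 0.0]
gripper_width: 0.0001
```

```bash
python3 - <<'E'
from rig import readout,eyes
import cv2,numpy as np
c=eyes.camera("wrist");cv2.imwrite("pics/w3.png",c["color"][:,:,::-1]);np.save('w3.npy',c["world_to_cam"]);
c=eyes.camera("scene");cv2.imwrite("pics/sc3.png",cv2.resize(c["color"][130:325,180:380,::-1],None,fx=3,fy=3,interpolation=2))
s=readout.sense();print(s['t'],s['tcp_pos'],s['orientation'],s['gripper_width'])
E
```

```text
6.7333 [0.4902784  0.10663994 0.2019185 ] [[ 0.08615741 -0.00484342  0.99626976]
 [-0.99627717  0.00254192  0.08617041]
 [-0.0029498  -0.99998504 -0.00460638]] -7.467351676204487e-05
```

View pics/w3.png

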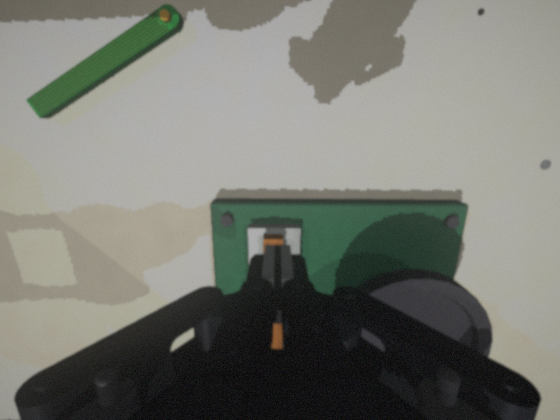

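View pics/sc3.png

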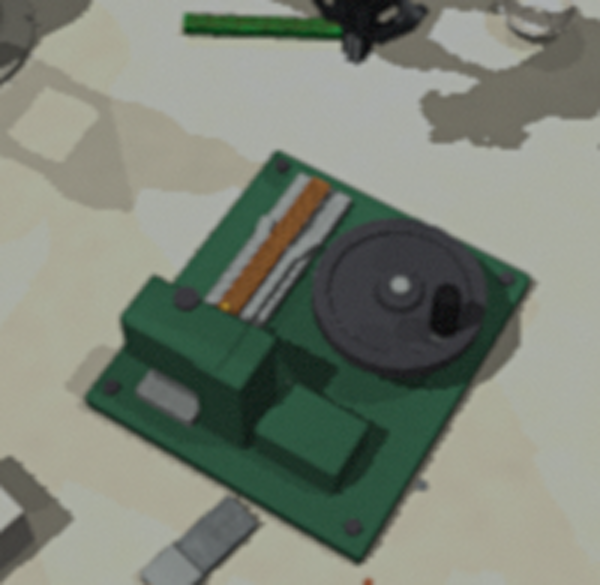

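```bash
python3 - <<'E'
from h import *
M=np.load('w3.npy')[:3];C['w']=(71.9785690492382,277.197,206.933,M)
def back(u,z):
    return least_squares(lambda q:proj('w',np.array([q[0],q[1],z]))-u,[.5,.07]).x
for n,u,z in(('tailtopL',(264,237.5),.056),('tailtopR',(284,237.5),.056),('bedL',(248,227),.04),('bedR',(301,227),.04),('plateL',(211,204),.025),('plateR',(467,204),.025)):
    print(n,back(u,z).round(4))
E
```

```text
tailtopL [0.4795 0.0626]
tailtopR [0.5009 0.0645]
bedL [0.4604 0.067 ]
bedR [0.5196 0.0723]
plateL [0.4153 0.0856]
plateR [0.7075 0.1116]
```

Call:
move_arm(motion=[{"dx":0,"dy":0,"dz":-1,"rx":0,"ry":0,"rz":0},{"dx":0,"dy":0,"dz":-1,"rx":0,"ry":0,"rz":0},{"dx":0,"dy":0,"dz":-1,"rx":0,"ry":0,"rz":0},{"dx":0,"dy":0,"dz":-1,"rx":0,"ry":0,"rz":0},{"dx":0,"dy":0,"dz":-1,"rx":0,"ry":0,"rz":0},{"dx":0,"dy":0,"dz":-1,"rx":0,"ry":0,"rz":0},{"dx":0,"dy":0,"dz":-0.5,"rx":0,"ry":0,"rz":0}], fingers=0)

```text
t: 7.32
tcp_pos: [0.4973, 0.1033, 0.07]
orientation: [[0.083, 0.006, 0.997], [-0.997, 0.003, 0.083], [-0.002, -1.0, 0.007]]
contact_force: [-0.5, 0.3, 0.5]
gripper_width: -0.0
```

```bash
python3 step.py 1 3 0
```

```text
t 7.3167 pos [0.4973 0.1033 0.07  ] r 0.1886 ang 137.1 Ft 0.1 Fr 0.6 Fz 0.5 w -0.0 tooly [ 0.006  0.003 -1.   ] jaw [0.997 0.083]
```

Call:
move_arm(motion=[{"dx":-0.35,"dy":0,"dz":-0.6,"rx":0,"ry":0,"rz":0},{"dx":0,"dy":0,"dz":-0.4,"rx":0,"ry":0,"rz":0},{"dx":0,"dy":-0.3,"dz":0,"rx":0,"ry":0,"rz":0}], fingers=0)

```text
t: 7.57
tcp_pos: [0.4904, 0.0961, 0.0457]
orientation: [[0.081, 0.002, 0.997], [-0.997, 0.002, 0.081], [-0.002, -1.0, 0.002]]
contact_force: [0.2, -0.3, -0.6]
gripper_width: -0.0
```

```bash
cat > push.py <<'E'
from rig import readout
import numpy as np
s=readout.sense();f=s['contact_force'];print(s['t'],s['tcp_pos'].round(4),'F',f.round(1),'tooly',s['orientation'][:,1].round(3),'push',round(float(f@[-.085,.996,0]),1))
E
python3 push.py
```

```text
7.5667 [0.4904 0.0961 0.0457] F [ 0.2 -0.3 -0.6] tooly [ 0.002  0.002 -1.   ] push -0.3
```

Call:
move_arm(motion=[{"dx":0,"dy":-0.4,"dz":0,"rx":0,"ry":0,"rz":0},{"dx":0.02,"dy":-0.4,"dz":0,"rx":0,"ry":0,"rz":0},{"dx":0.03,"dy":-0.4,"dz":0,"rx":0,"ry":0,"rz":0}], fingers=0)

```text
t: 7.82
tcp_pos: [0.4932, 0.0698, 0.0473]
orientation: [[0.082, 0.004, 0.997], [-0.997, 0.002, 0.082], [-0.001, -1.0, 0.004]]
contact_force: [-0.6, -1.6, -0.5]
gripper_width: -0.0
```

```bash
python3 push.py
```

```text
7.8167 [0.4932 0.0698 0.0473] F [-0.6 -1.6 -0.5] tooly [ 0.004  0.002 -1.   ] push -1.5
```

Call:
move_arm(motion=[{"dx":0.02,"dy":-0.3,"dz":-0.03,"rx":0,"ry":0,"rz":0},{"dx":0.02,"dy":-0.3,"dz":-0.03,"rx":0,"ry":0,"rz":0},{"dx":0.02,"dy":-0.3,"dz":-0.03,"rx":0,"ry":0,"rz":0}], fingers=0)

```text
t: 8.07
tcp_pos: [0.4964, 0.0488, 0.0481]
orientation: [[0.081, 0.009, 0.997], [-0.997, 0.002, 0.081], [-0.002, -1.0, 0.009]]
contact_force: [-0.5, 0.3, -0.9]
gripper_width: 0.0001
```

```bash
python3 push.py
```

```text
8.0667 [0.4964 0.0488 0.0481] F [-0.5  0.3 -0.9] tooly [ 0.009  0.002 -1.   ] push 0.4
```

Now 3 mm rows, feeling for the stop.

Call:
move_arm(motion=[{"dx":0,"dy":-0.15,"dz":-0.05,"rx":0,"ry":-0.03,"rz":0},{"dx":0,"dy":-0.15,"dz":-0.05,"rx":0,"ry":0,"rz":0},{"dx":0,"dy":-0.15,"dz":-0.03,"rx":0,"ry":0,"rz":0}], fingers=0)

```text
t: 8.32
tcp_pos: [0.4974, 0.0384, 0.0469]
orientation: [[0.079, 0.016, 0.997], [-0.997, 0.004, 0.079], [-0.002, -1.0, 0.016]]
contact_force: [-0.8, 1.2, 1.3]
gripper_width: 0.0001
```

```bash
python3 push.py
```

```text
8.3167 [0.4974 0.0384 0.0469] F [-0.8  1.2  1.3] tooly [ 0.016  0.004 -1.   ] push 1.3
```

Call:
move_arm(motion=[{"dx":0,"dy":-0.13,"dz":-0.03,"rx":0,"ry":0.06,"rz":0},{"dx":0,"dy":-0.13,"dz":-0.03,"rx":0,"ry":0.06,"rz":0}], fingers=0)

```text
t: 8.48
tcp_pos: [0.4974, 0.0331, 0.0461]
orientation: [[0.08, 0.001, 0.997], [-0.997, 0.004, 0.08], [-0.004, -1.0, 0.002]]
contact_force: [-0.0, 2.0, 1.2]
gripper_width: 0.0
```

```bash
python3 push.py
```

```text
8.4833 [0.4974 0.0331 0.0461] F [-0.   2.   1.2] tooly [ 0.001  0.004 -1.   ] push 2.0
```

Call:
move_arm(motion=[{"dx":0,"dy":-0.12,"dz":-0.02,"rx":0,"ry":0,"rz":0},{"dx":0,"dy":-0.12,"dz":-0.02,"rx":0,"ry":0,"rz":0}], fingers=0)

```text
t: 8.65
tcp_pos: [0.4976, 0.0281, 0.0453]
orientation: [[0.08, 0.001, 0.997], [-0.997, 0.004, 0.08], [-0.004, -1.0, 0.001]]
contact_force: [0.9, 2.1, 1.1]
gripper_width: 0.0002
```

```bash
python3 push.py; python3 - <<'E'
from rig import readout,eyes
import cv2,numpy as np
c=eyes.camera("side");cv2.imwrite("pics/s4.png",cv2.resize(c["color"][120:280,180:380,::-1],None,fx=4,fy=4,interpolation=2))
E
```

```text
8.65 [0.4976 0.0281 0.0453] F [0.9 2.1 1.1] tooly [ 0.001  0.004 -1.   ] push 2.1
```

View pics/s4.png

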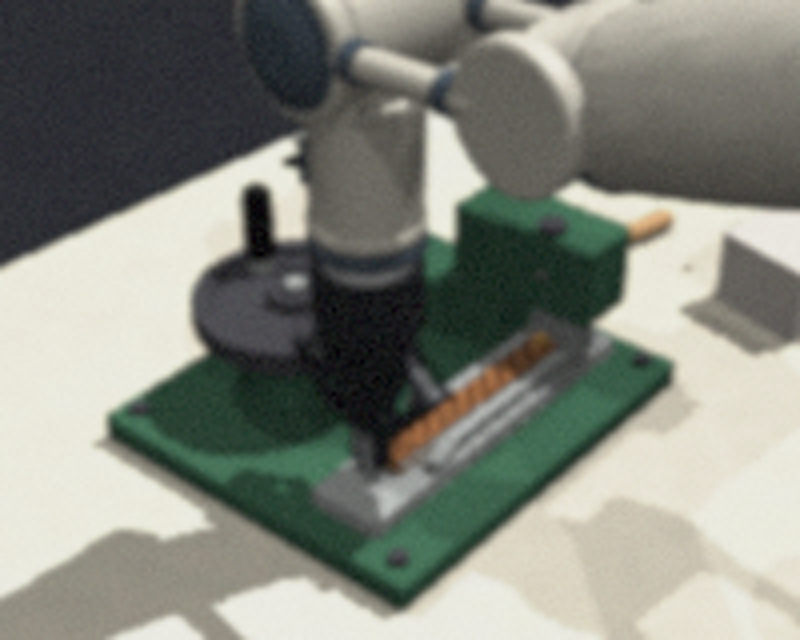

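Call:
move_arm(motion=[{"dx":0,"dy":-0.12,"dz":0,"rx":0,"ry":0,"rz":0},{"dx":0,"dy":-0.12,"dz":0,"rx":0,"ry":0,"rz":0}], fingers=0)

```text
t: 8.87
tcp_pos: [0.4975, 0.023, 0.045]
orientation: [[0.081, 0.0, 0.997], [-0.997, 0.004, 0.081], [-0.004, -1.0, 0.001]]
contact_force: [0.1, 1.1, 2.4]
gripper_width: -0.0001
```

```bash
python3 push.py
```

```text
8.8667 [0.4975 0.023  0.045 ] F [0.1 1.1 2.4] tooly [ 0.     0.004 -1.   ] push 1.1
```

Call:
move_arm(motion=[{"dx":0,"dy":-0.1,"dz":0.03,"rx":0,"ry":0,"rz":0},{"dx":0,"dy":-0.1,"dz":0.02,"rx":0,"ry":0,"rz":0}], fingers=0)

```text
t: 9.03
tcp_pos: [0.4971, 0.0183, 0.0455]
orientation: [[0.081, -0.001, 0.997], [-0.997, 0.004, 0.081], [-0.004, -1.0, -0.001]]
contact_force: [0.4, 1.0, -0.9]
gripper_width: -0.0002
```

```bash
python3 push.py
```

```text
9.0333 [0.4971 0.0183 0.0455] F [ 0.4  1.  -0.9] tooly [-0.001  0.004 -1.   ] push 0.9
```

Call:
move_arm(motion=[{"dx":0,"dy":-0.1,"dz":0,"rx":0,"ry":0,"rz":0},{"dx":0,"dy":-0.1,"dz":0,"rx":0,"ry":0,"rz":0}], fingers=0)

```text
t: 9.2
tcp_pos: [0.497, 0.0177, 0.0455]
orientation: [[0.082, -0.001, 0.997], [-0.997, 0.012, 0.082], [-0.012, -1.0, -0.0]]
contact_force: [0.1, 11.4, 0.0]
gripper_width: 0.0
```

```bash
python3 push.py;python3 - <<'E'
from rig import readout,eyes
import cv2,numpy as np
c=eyes.camera("side");cv2.imwrite("pics/s5.png",cv2.resize(c["color"][180:260,230:345,::-1],None,fx=6.5,fy=6.5,interpolation=2))
E
```

```text
9.2 [0.497  0.0177 0.0455] F [ 0.1 11.4  0. ] tooly [-0.001  0.012 -1.   ] push 11.3
```

View pics/s5.png

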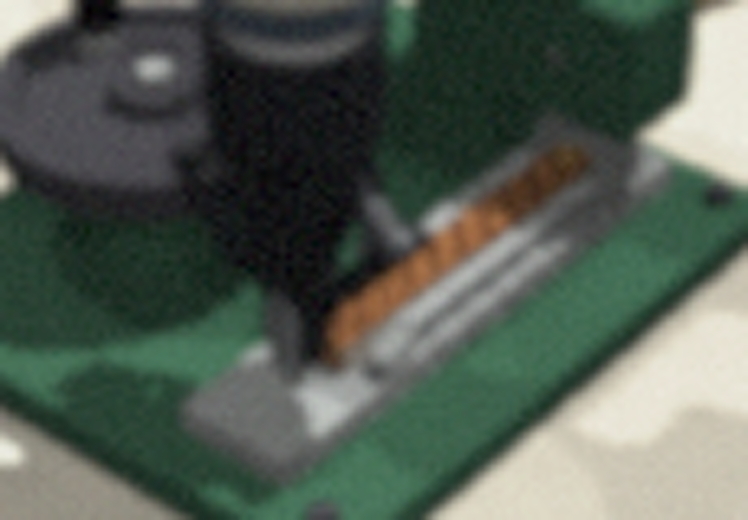

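Call:
move_arm(motion=[{"dx":0,"dy":0.3,"dz":0,"rx":0,"ry":0,"rz":0},{"dx":0,"dy":0.8,"dz":0.1,"rx":0,"ry":0,"rz":0},{"dx":0,"dy":0.8,"dz":1,"rx":0,"ry":0,"rz":0},{"dx":0,"dy":0,"dz":1,"rx":0,"ry":0,"rz":0},{"dx":0,"dy":0,"dz":1,"rx":0,"ry":0,"rz":0},{"dx":0,"dy":0,"dz":1,"rx":0,"ry":0,"rz":0},{"dx":0,"dy":0,"dz":1,"rx":0,"ry":0,"rz":0},{"dx":0,"dy":0,"dz":1,"rx":0,"ry":0,"rz":0},{"dx":0,"dy":0,"dz":1,"rx":0,"ry":0,"rz":0},{"dx":0,"dy":0,"dz":1,"rx":0,"ry":0,"rz":0}], fingers=0)

```text
t: 10.08
tcp_pos: [0.4916, 0.055, 0.206]
orientation: [[0.079, -0.016, 0.997], [-0.997, 0.004, 0.079], [-0.005, -1.0, -0.015]]
contact_force: [0.0, -0.3, 0.3]
gripper_width: 0.0001
```

```bash
python3 push.py;python3 - <<'E'
from rig import readout,eyes
import cv2,numpy as np
c=eyes.camera("scene");cv2.imwrite("pics/sc6.png",cv2.resize(c["color"][150:325,190:380,::-1],None,fx=3.4,fy=3.4,interpolation=2))
E
```

```text
10.0833 [0.4916 0.055  0.206 ] F [ 0.  -0.3  0.3] tooly [-0.016  0.004 -1.   ] push -0.3
```

View pics/sc6.png

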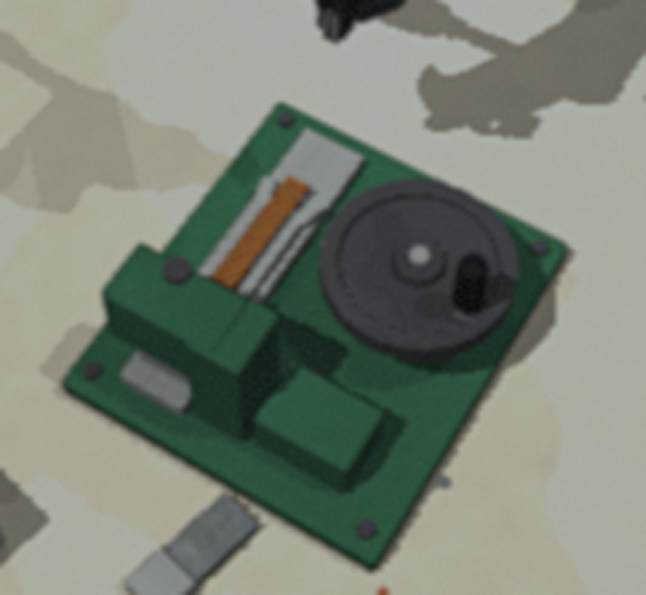

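Call:
move_arm(motion=[{"dx":0.95,"dy":-0.44,"dz":0,"rx":0,"ry":-0.13,"rz":0},{"dx":0.95,"dy":-0.44,"dz":0,"rx":0,"ry":0,"rz":0},{"dx":0.95,"dy":-0.44,"dz":0,"rx":0,"ry":0,"rz":0},{"dx":0.95,"dy":-0.44,"dz":0,"rx":0,"ry":0,"rz":0},{"dx":0.95,"dy":-0.44,"dz":0,"rx":0,"ry":0,"rz":0},{"dx":0.95,"dy":-0.44,"dz":0,"rx":0,"ry":0,"rz":0},{"dx":0.95,"dy":-0.44,"dz":0,"rx":0,"ry":0,"rz":0},{"dx":0.95,"dy":-0.44,"dz":0,"rx":0,"ry":0,"rz":0},{"dx":0.95,"dy":-0.44,"dz":0,"rx":0,"ry":0,"rz":0},{"dx":0.95,"dy":-0.44,"dz":0,"rx":0,"ry":0,"rz":0}], fingers=70)

```text
t: 10.97
tcp_pos: [0.69, -0.0382, 0.2135]
orientation: [[0.079, 0.015, 0.997], [-0.997, -0.003, 0.079], [0.005, -1.0, 0.015]]
contact_force: [0.4, 0.5, 0.1]
gripper_width: 0.0702
```

```bash
python3 push.py
```

```text
10.9667 [ 0.69   -0.0382  0.2135] F [0.4 0.5 0.1] tooly [ 0.015 -0.003 -1.   ] push 0.5
```

Call:
move_arm(motion=[{"dx":-0.1,"dy":0.3,"dz":0,"rx":0,"ry":0.12,"rz":0},{"dx":0,"dy":0,"dz":0,"rx":0,"ry":0,"rz":0}], fingers=70)

```text
t: 11.13
tcp_pos: [0.69, -0.0347, 0.2097]
orientation: [[0.075, -0.004, 0.997], [-0.997, -0.005, 0.075], [0.005, -1.0, -0.004]]
contact_force: [0.0, -1.0, -0.0]
gripper_width: 0.0701
```

```bash
python3 push.py
```

```text
11.1333 [ 0.69   -0.0347  0.2097] F [ 0. -1. -0.] tooly [-0.004 -0.005 -1.   ] push -1.0
```

Call:
move_arm(motion=[{"dx":0,"dy":0.05,"dz":-1,"rx":0,"ry":0,"rz":0},{"dx":0,"dy":0,"dz":-1,"rx":0,"ry":0,"rz":0},{"dx":0,"dy":0,"dz":-1,"rx":0,"ry":0,"rz":0},{"dx":0,"dy":0,"dz":-0.9,"rx":0,"ry":0,"rz":0},{"dx":0,"dy":0,"dz":0,"rx":0,"ry":0,"rz":0}], fingers=70)

```text
t: 11.55
tcp_pos: [0.6879, -0.0324, 0.13]
orientation: [[0.076, -0.002, 0.997], [-0.997, -0.007, 0.076], [0.007, -1.0, -0.002]]
contact_force: [-0.4, 0.7, -0.9]
gripper_width: 0.0696
```

```bash
python3 push.py
```

```text
11.55 [ 0.6879 -0.0324  0.13  ] F [-0.4  0.7 -0.9] tooly [-0.002 -0.007 -1.   ] push 0.7
```

Call:
move_arm(motion=[{"dx":0.12,"dy":-0.03,"dz":-0.15,"rx":0,"ry":0,"rz":0},{"dx":0,"dy":0,"dz":-0.05,"rx":0,"ry":0,"rz":0},{"dx":0,"dy":0,"dz":-0.05,"rx":0,"ry":0,"rz":0},{"dx":0,"dy":0,"dz":-0.05,"rx":0,"ry":0,"rz":0},{"dx":0,"dy":0,"dz":-0.05,"rx":0,"ry":0,"rz":0},{"dx":0,"dy":0,"dz":-0.05,"rx":0,"ry":0,"rz":0}], fingers=20)

```text
t: 12.05
tcp_pos: [0.6888, -0.0321, 0.1271]
orientation: [[0.077, -0.001, 0.997], [-0.997, -0.008, 0.077], [0.008, -1.0, -0.002]]
contact_force: [-2.4, 0.2, 0.8]
gripper_width: 0.0245
```

```bash
python3 step.py -1 8 5
```

```text
t 12.05 pos [ 0.6888 -0.0321  0.1271] r 0.0537 ang -7.6 Ft -0.1 Fr -2.5 Fz 0.8 w 0.0245 tooly [-0.001 -0.008 -1.   ] jaw [0.997 0.077]
[-0.02, -0.38]
[-0.13, -0.36]
[-0.18, -0.34]
[-0.22, -0.31]
[-0.26, -0.28]
```

Call:
move_arm(motion=[{"dx":-0.07,"dy":-0.38,"dz":-0.03,"rx":0,"ry":0,"rz":0},{"dx":-0.13,"dy":-0.36,"dz":-0.03,"rx":0,"ry":0,"rz":0},{"dx":-0.18,"dy":-0.34,"dz":-0.03,"rx":0,"ry":0,"rz":0},{"dx":-0.22,"dy":-0.31,"dz":-0.03,"rx":0,"ry":0,"rz":0}], fingers=20)

```text
t: 12.38
tcp_pos: [0.6775, -0.0551, 0.1271]
orientation: [[0.083, 0.003, 0.997], [-0.997, -0.001, 0.083], [0.001, -1.0, 0.003]]
contact_force: [-0.9, 5.3, 1.3]
gripper_width: 0.025
```

```bash
echo '[.635,-.025]'>axis.txt; python3 step.py -1 8 8
```

```text
t 12.3833 pos [ 0.6775 -0.0551  0.1271] r 0.0521 ang -35.3 Ft 3.8 Fr -3.8 Fz 1.3 w 0.025 tooly [ 0.003 -0.001 -1.   ] jaw [0.997 0.083]
[-0.13, -0.38]
[-0.28, -0.26]
[-0.32, -0.22]
[-0.34, -0.17]
[-0.36, -0.12]
[-0.38, -0.07]
[-0.38, -0.02]
[-0.38, 0.04]
```

Call:
move_arm(motion=[{"dx":-0.25,"dy":-0.27,"dz":-0.02,"rx":0,"ry":0,"rz":0},{"dx":-0.29,"dy":-0.24,"dz":-0.02,"rx":0,"ry":0,"rz":0},{"dx":-0.32,"dy":-0.19,"dz":-0.02,"rx":0,"ry":0,"rz":0},{"dx":-0.34,"dy":-0.14,"dz":-0.02,"rx":0,"ry":0,"rz":0}], fingers=20)

```text
t: 12.72
tcp_pos: [0.6535, -0.072, 0.1271]
orientation: [[0.085, 0.009, 0.996], [-0.996, 0.002, 0.085], [-0.001, -1.0, 0.009]]
contact_force: [2.3, 5.9, 0.4]
gripper_width: 0.025
```

```bash
python3 step.py -1 8 8
```

```text
t 12.7167 pos [ 0.6535 -0.072   0.1271] r 0.0505 ang -68.6 Ft 4.3 Fr -4.7 Fz 0.4 w 0.025 tooly [ 0.009  0.002 -1.   ] jaw [0.996 0.085]
[-0.28, -0.32]
[-0.38, -0.06]
[-0.38, -0.01]
[-0.38, 0.04]
[-0.37, 0.1]
[-0.35, 0.15]
[-0.33, 0.2]
[-0.3, 0.24]
```

```bash
echo '[.635,-.0205]'>axis.txt; sed -i 's/R=.055/R=.0547/' step.py; python3 step.py -1 9 10
```

```text
t 12.7167 pos [ 0.6535 -0.072   0.1271] r 0.0547 ang -70.3 Ft 4.1 Fr -4.8 Fz 0.4 w 0.025 tooly [ 0.009  0.002 -1.   ] jaw [0.996 0.085]
[-0.41, -0.11]
[-0.43, -0.05]
[-0.43, 0.02]
[-0.42, 0.09]
[-0.4, 0.15]
[-0.37, 0.21]
[-0.33, 0.27]
[-0.29, 0.32]
[-0.24, 0.36]
[-0.18, 0.39]
```

Call:
move_arm(motion=[{"dx":-0.41,"dy":-0.08,"dz":-0.02,"rx":0,"ry":0.05,"rz":0},{"dx":-0.43,"dy":-0.03,"dz":-0.02,"rx":0,"ry":0,"rz":0},{"dx":-0.43,"dy":0.03,"dz":-0.02,"rx":0,"ry":0,"rz":0},{"dx":-0.42,"dy":0.09,"dz":-0.02,"rx":0,"ry":0,"rz":0}], fingers=20)

```text
t: 13.05
tcp_pos: [0.6222, -0.0737, 0.1271]
orientation: [[0.085, 0.017, 0.996], [-0.996, 0.002, 0.085], [-0.0, -1.0, 0.017]]
contact_force: [9.2, 4.0, -1.7]
gripper_width: 0.0245
```

```bash
python3 step.py -1 9 8
```

```text
t 13.05 pos [ 0.6222 -0.0737  0.1271] r 0.0547 ang -103.6 Ft 8.1 Fr -6.0 Fz -1.7 w 0.0245 tooly [ 0.017  0.002 -1.   ] jaw [0.996 0.085]
[-0.41, 0.13]
[-0.38, 0.2]
[-0.35, 0.25]
[-0.3, 0.3]
[-0.25, 0.35]
[-0.19, 0.38]
[-0.13, 0.41]
[-0.07, 0.42]
```

Call:
move_arm(motion=[{"dx":-0.37,"dy":0.17,"dz":0,"rx":0,"ry":0.08,"rz":0},{"dx":-0.37,"dy":0.21,"dz":0,"rx":0,"ry":0.04,"rz":0},{"dx":-0.33,"dy":0.26,"dz":0,"rx":0,"ry":0,"rz":0},{"dx":-0.28,"dy":0.31,"dz":0,"rx":0,"ry":0,"rz":0}], fingers=20)

```text
t: 13.38
tcp_pos: [0.5981, -0.061, 0.1271]
orientation: [[0.08, 0.017, 0.997], [-0.997, -0.007, 0.08], [0.009, -1.0, 0.017]]
contact_force: [6.4, -3.3, -2.6]
gripper_width: 0.0247
```

```bash
python3 step.py -1 9 8
```

```text
t 13.3833 pos [ 0.5981 -0.061   0.1271] r 0.0548 ang -132.4 Ft 7.0 Fr -1.9 Fz -2.6 w 0.0247 tooly [ 0.017 -0.007 -1.   ] jaw [0.997 0.08 ]
[-0.29, 0.32]
[-0.24, 0.36]
[-0.18, 0.39]
[-0.12, 0.41]
[-0.05, 0.43]
[0.01, 0.43]
[0.08, 0.42]
[0.15, 0.4]
```

Call:
move_arm(motion=[{"dx":-0.27,"dy":0.32,"dz":0,"rx":0,"ry":0.04,"rz":0},{"dx":-0.22,"dy":0.36,"dz":0,"rx":0,"ry":0.04,"rz":0},{"dx":-0.17,"dy":0.39,"dz":0,"rx":0,"ry":0,"rz":0},{"dx":-0.11,"dy":0.41,"dz":0,"rx":0,"ry":0,"rz":0}], fingers=20)

```text
t: 13.72
tcp_pos: [0.5842, -0.041, 0.127]
orientation: [[0.071, 0.018, 0.997], [-0.997, -0.022, 0.071], [0.024, -1.0, 0.016]]
contact_force: [1.6, -5.4, -0.8]
gripper_width: 0.0243
```

```bash
python3 step.py -1 9 8
```

```text
t 13.7167 pos [ 0.5842 -0.041   0.127 ] r 0.0548 ang -158.0 Ft 5.6 Fr 0.6 Fz -0.8 w 0.0243 tooly [ 0.018 -0.022 -1.   ] jaw [0.997 0.071]
[-0.12, 0.41]
[-0.06, 0.42]
[0.0, 0.43]
[0.07, 0.42]
[0.14, 0.41]
[0.2, 0.38]
[0.26, 0.35]
[0.31, 0.3]
```

Call:
move_arm(motion=[{"dx":-0.1,"dy":0.41,"dz":0,"rx":0.08,"ry":0.06,"rz":0},{"dx":-0.04,"dy":0.43,"dz":0,"rx":0.08,"ry":0.06,"rz":0},{"dx":0.02,"dy":0.43,"dz":0,"rx":0.08,"ry":0,"rz":0},{"dx":0.09,"dy":0.42,"dz":0,"rx":0.04,"ry":0,"rz":0}], fingers=20)

```text
t: 14.05
tcp_pos: [0.5803, -0.0193, 0.127]
orientation: [[0.06, 0.0, 0.998], [-0.998, -0.008, 0.06], [0.008, -1.0, -0.0]]
contact_force: [-10.4, -8.6, 3.0]
gripper_width: 0.0246
```

```bash
python3 step.py -1 9 8
```

```text
t 14.05 pos [ 0.5803 -0.0193  0.127 ] r 0.0547 ang 178.7 Ft 8.9 Fr 10.2 Fz 3.0 w 0.0246 tooly [ 0.    -0.008 -1.   ] jaw [0.998 0.06 ]
[0.04, 0.43]
[0.11, 0.41]
[0.17, 0.39]
[0.23, 0.36]
[0.29, 0.32]
[0.33, 0.27]
[0.37, 0.22]
[0.4, 0.16]
```

Call:
move_arm(motion=[{"dx":-0.06,"dy":0.43,"dz":0,"rx":0,"ry":0,"rz":0.05},{"dx":0.05,"dy":0.43,"dz":0,"rx":0,"ry":0,"rz":0.05},{"dx":0.12,"dy":0.41,"dz":0,"rx":0,"ry":0,"rz":0.05}], fingers=20)

```text
t: 14.3
tcp_pos: [0.5829, -0.0034, 0.127]
orientation: [[0.068, 0.004, 0.998], [-0.997, -0.022, 0.068], [0.022, -1.0, 0.003]]
contact_force: [-5.9, -6.1, 1.8]
gripper_width: 0.0246
```

```bash
echo '[.634,-.0205]'>axis.txt;python3 step.py -1 9 8
```

```text
t 14.3 pos [ 0.5829 -0.0034  0.127 ] r 0.0539 ang 161.5 Ft 7.7 Fr 3.6 Fz 1.8 w 0.0246 tooly [ 0.004 -0.022 -1.   ] jaw [0.998 0.068]
[0.13, 0.41]
[0.23, 0.36]
[0.28, 0.32]
[0.33, 0.28]
[0.37, 0.22]
[0.4, 0.16]
[0.42, 0.1]
[0.43, 0.03]
```

Call:
move_arm(motion=[{"dx":0.13,"dy":0.41,"dz":0,"rx":0.05,"ry":0,"rz":0},{"dx":0.2,"dy":0.38,"dz":0,"rx":0.05,"ry":0,"rz":0},{"dx":0.27,"dy":0.34,"dz":0,"rx":0.03,"ry":0,"rz":0}], fingers=20)

```text
t: 14.55
tcp_pos: [0.5919, 0.0135, 0.127]
orientation: [[0.062, -0.001, 0.998], [-0.998, -0.014, 0.062], [0.014, -1.0, -0.002]]
contact_force: [-8.4, 0.2, 2.9]
gripper_width: 0.0246
```

```bash
python3 step.py -1 9 8
```

```text
t 14.55 pos [0.5919 0.0135 0.127 ] r 0.0542 ang 141.1 Ft 5.1 Fr 6.6 Fz 2.9 w 0.0246 tooly [-0.001 -0.014 -1.   ] jaw [0.998 0.062]
[0.27, 0.33]
[0.34, 0.26]
[0.38, 0.21]
[0.4, 0.14]
[0.42, 0.08]
[0.43, 0.01]
[0.43, -0.06]
[0.41, -0.12]
```

Call:
move_arm(motion=[{"dx":0.25,"dy":0.38,"dz":0,"rx":0.02,"ry":0,"rz":0},{"dx":0.32,"dy":0.3,"dz":0,"rx":0.02,"ry":0,"rz":0},{"dx":0.36,"dy":0.24,"dz":0,"rx":0,"ry":0,"rz":0},{"dx":0.39,"dy":0.18,"dz":0,"rx":0,"ry":0,"rz":0}], fingers=20)

```text
t: 14.88
tcp_pos: [0.6169, 0.0317, 0.127]
orientation: [[0.056, -0.005, 0.998], [-0.998, -0.014, 0.056], [0.013, -1.0, -0.006]]
contact_force: [-4.4, -1.6, -0.3]
gripper_width: 0.0246
```

```bash
python3 step.py -1 9 8
```

```text
t 14.8833 pos [0.6169 0.0317 0.127 ] r 0.0549 ang 108.2 Ft 4.7 Fr -0.2 Fz -0.3 w 0.0246 tooly [-0.005 -0.014 -1.   ] jaw [0.998 0.056]
[0.42, 0.09]
[0.43, 0.03]
[0.43, -0.03]
[0.42, -0.1]
[0.4, -0.16]
[0.37, -0.22]
[0.33, -0.28]
[0.28, -0.33]
```

Call:
move_arm(motion=[{"dx":0.42,"dy":0.09,"dz":0,"rx":0.03,"ry":0,"rz":0.05},{"dx":0.43,"dy":0.03,"dz":0,"rx":0.03,"ry":0,"rz":0.05},{"dx":0.43,"dy":-0.03,"dz":0,"rx":0,"ry":0,"rz":0.05},{"dx":0.42,"dy":-0.1,"dz":0,"rx":0,"ry":0,"rz":0},{"dx":0.4,"dy":-0.16,"dz":0,"rx":0,"ry":0,"rz":0}], fingers=20)

```text
t: 15.3
tcp_pos: [0.6604, 0.0287, 0.1271]
orientation: [[0.076, -0.008, 0.997], [-0.997, -0.006, 0.076], [0.006, -1.0, -0.008]]
contact_force: [-5.2, -2.4, 2.0]
gripper_width: 0.0247
```

```bash
python3 step.py -1 8 8
```

```text
t 15.3 pos [0.6604 0.0287 0.1271] r 0.0558 ang 61.8 Ft 3.5 Fr -4.6 Fz 2.0 w 0.0247 tooly [-0.008 -0.006 -1.   ] jaw [0.997 0.076]
[0.3, -0.25]
[0.29, -0.25]
[0.25, -0.28]
[0.21, -0.32]
[0.17, -0.34]
[0.12, -0.36]
[0.07, -0.38]
[0.01, -0.38]
```

Call:
move_arm(motion=[{"dx":0.29,"dy":-0.25,"dz":0,"rx":0,"ry":-0.03,"rz":0},{"dx":0.28,"dy":-0.26,"dz":0,"rx":0,"ry":-0.03,"rz":0},{"dx":0.25,"dy":-0.28,"dz":0,"rx":0,"ry":0,"rz":0},{"dx":0.21,"dy":-0.32,"dz":0,"rx":0,"ry":0,"rz":0}], fingers=20)

```text
t: 15.63
tcp_pos: [0.6829, 0.0069, 0.1271]
orientation: [[0.078, -0.0, 0.997], [-0.997, -0.004, 0.078], [0.004, -1.0, -0.0]]
contact_force: [-4.5, 2.3, 0.5]
gripper_width: 0.0246
```

```bash
python3 step.py -1 4 8
```

```text
t 15.6333 pos [0.6829 0.0069 0.1271] r 0.0561 ang 29.2 Ft 4.2 Fr -2.8 Fz 0.5 w 0.0246 tooly [-0.    -0.004 -1.   ] jaw [0.997 0.078]
[0.03, -0.2]
[0.08, -0.18]
[0.06, -0.18]
[0.05, -0.18]
[0.04, -0.19]
[0.02, -0.19]
[0.01, -0.19]
[-0.0, -0.19]
```

Call:
move_arm(motion=[{"dx":0.08,"dy":-0.19,"dz":0,"rx":0,"ry":0,"rz":0},{"dx":0.07,"dy":-0.19,"dz":0,"rx":0,"ry":0,"rz":0},{"dx":0.05,"dy":-0.19,"dz":0,"rx":0,"ry":0,"rz":0},{"dx":0.04,"dy":-0.19,"dz":0,"rx":0,"ry":0,"rz":0},{"dx":0.03,"dy":-0.19,"dz":0,"rx":0,"ry":0,"rz":0}], fingers=20)

```text
t: 16.05
tcp_pos: [0.6898, -0.0146, 0.1271]
orientation: [[0.078, 0.001, 0.997], [-0.997, -0.003, 0.078], [0.003, -1.0, 0.001]]
contact_force: [-1.9, 2.7, 0.6]
gripper_width: 0.0248
```

```bash
python3 step.py -1 3 4
```

```text
t 16.05 pos [ 0.6898 -0.0146  0.1271] r 0.0561 ang 6.0 Ft 2.8 Fr -1.6 Fz 0.6 w 0.0248 tooly [ 0.001 -0.003 -1.   ] jaw [0.997 0.078]
[-0.06, -0.15]
[0.0, -0.14]
[-0.0, -0.14]
[-0.01, -0.14]
```

Call:
move_arm(motion=[{"dx":0,"dy":-0.14,"dz":0,"rx":0,"ry":0,"rz":0},{"dx":0,"dy":-0.14,"dz":0,"rx":0,"ry":0,"rz":0},{"dx":-0.01,"dy":-0.14,"dz":0,"rx":0,"ry":0,"rz":0},{"dx":-0.01,"dy":-0.14,"dz":0,"rx":0,"ry":0,"rz":0}], fingers=20)

```text
t: 16.38
tcp_pos: [0.6896, -0.027, 0.1271]
orientation: [[0.078, 0.002, 0.997], [-0.997, -0.003, 0.078], [0.003, -1.0, 0.002]]
contact_force: [-0.7, 3.8, 0.8]
gripper_width: 0.025
```

```bash
python3 step.py -1 3 4
```

```text
t 16.3833 pos [ 0.6896 -0.027   0.1271] r 0.056 ang -6.7 Ft 3.7 Fr -1.1 Fz 0.8 w 0.025 tooly [ 0.002 -0.003 -1.   ] jaw [0.997 0.078]
[-0.08, -0.13]
[-0.03, -0.14]
[-0.04, -0.14]
[-0.04, -0.14]
```

Call:
move_arm(motion=[{"dx":-0.02,"dy":-0.13,"dz":0,"rx":0,"ry":0,"rz":0}], fingers=20)

```text
t: 16.47
tcp_pos: [0.6892, -0.0299, 0.1271]
orientation: [[0.078, 0.002, 0.997], [-0.997, -0.003, 0.078], [0.003, -1.0, 0.002]]
contact_force: [-1.2, 2.8, 0.7]
gripper_width: 0.0248
```

```bash
python3 step.py -1 3 1
```

```text
t 16.4667 pos [ 0.6892 -0.0299  0.1271] r 0.056 ang -9.6 Ft 2.5 Fr -1.7 Fz 0.7 w 0.0248 tooly [ 0.002 -0.003 -1.   ] jaw [0.997 0.078]
[-0.09, -0.13]
```

Call:
move_arm(motion=[{"dx":-0.02,"dy":-0.12,"dz":0,"rx":0,"ry":0,"rz":0}], fingers=20)

```text
t: 16.55
tcp_pos: [0.6886, -0.0325, 0.1271]
orientation: [[0.078, 0.002, 0.997], [-0.997, -0.003, 0.078], [0.003, -1.0, 0.002]]
contact_force: [-1.4, 2.8, -0.2]
gripper_width: 0.0246
```

```bash
python3 step.py -1 3 1
```

```text
t 16.55 pos [ 0.6886 -0.0325  0.1271] r 0.0559 ang -12.4 Ft 2.5 Fr -1.9 Fz -0.2 w 0.0246 tooly [ 0.002 -0.003 -1.   ] jaw [0.997 0.078]
[-0.09, -0.13]
```

Call:
move_arm(motion=[{"dx":-0.02,"dy":-0.12,"dz":0,"rx":0,"ry":0,"rz":0}], fingers=20)

```text
t: 16.63
tcp_pos: [0.6881, -0.035, 0.1271]
orientation: [[0.078, 0.002, 0.997], [-0.997, -0.002, 0.078], [0.002, -1.0, 0.002]]
contact_force: [-1.6, 4.6, 0.4]
gripper_width: 0.0246
```

```bash
python3 step.py -1 3 1
```

```text
t 16.6333 pos [ 0.6881 -0.035   0.1271] r 0.056 ang -15.0 Ft 4.0 Fr -2.7 Fz 0.4 w 0.0246 tooly [ 0.002 -0.002 -1.   ] jaw [0.997 0.078]
[-0.1, -0.12]
```

Call:
move_arm(motion=[{"dx":-0.03,"dy":-0.12,"dz":0,"rx":0,"ry":0,"rz":0}], fingers=20)

```text
t: 16.72
tcp_pos: [0.6874, -0.0369, 0.1271]
orientation: [[0.079, 0.002, 0.997], [-0.997, -0.001, 0.079], [0.001, -1.0, 0.002]]
contact_force: [0.4, 6.2, -0.7]
gripper_width: 0.0247
```

```bash
python3 step.py -1 3 1
```

```text
t 16.7167 pos [ 0.6874 -0.0369  0.1271] r 0.0559 ang -17.1 Ft 6.0 Fr -1.4 Fz -0.7 w 0.0247 tooly [ 0.002 -0.001 -1.   ] jaw [0.997 0.079]
[-0.1, -0.12]
```

Call:
move_arm(motion=[{"dx":-0.02,"dy":-0.14,"dz":0,"rx":0,"ry":0,"rz":0},{"dx":-0.02,"dy":-0.14,"dz":0,"rx":0,"ry":0,"rz":0}], fingers=20)

```text
t: 16.88
tcp_pos: [0.6867, -0.0391, 0.1272]
orientation: [[0.082, 0.003, 0.997], [-0.997, 0.005, 0.082], [-0.005, -1.0, 0.003]]
contact_force: [0.6, 12.6, 0.4]
gripper_width: 0.0248
```

```bash
python3 step.py -1 3 1
```

```text
t 16.8833 pos [ 0.6867 -0.0391  0.1272] r 0.0559 ang -19.5 Ft 12.1 Fr -3.6 Fz 0.4 w 0.0248 tooly [ 0.003  0.005 -1.   ] jaw [0.997 0.082]
[-0.11, -0.11]
```

Call:
move_arm(motion=[{"dx":0,"dy":0,"dz":0,"rx":0,"ry":0,"rz":0},{"dx":0,"dy":0,"dz":0,"rx":0,"ry":0,"rz":0},{"dx":0,"dy":0,"dz":0,"rx":0,"ry":0,"rz":0},{"dx":0,"dy":0,"dz":0,"rx":0,"ry":0,"rz":0}], fingers=60)

```text
t: 17.22
tcp_pos: [0.6872, -0.0414, 0.1275]
orientation: [[0.08, 0.005, 0.997], [-0.997, 0.002, 0.08], [-0.002, -1.0, 0.005]]
contact_force: [-0.6, 0.1, -0.5]
gripper_width: 0.0598
```

Call:
move_arm(motion=[{"dx":0,"dy":0,"dz":1,"rx":0,"ry":0,"rz":0},{"dx":0,"dy":0,"dz":1,"rx":0,"ry":0,"rz":0},{"dx":0,"dy":0,"dz":1,"rx":0,"ry":0,"rz":0},{"dx":0,"dy":0,"dz":1,"rx":0,"ry":0,"rz":0},{"dx":0,"dy":0,"dz":1,"rx":0,"ry":0,"rz":0},{"dx":0,"dy":0,"dz":0,"rx":0,"ry":0,"rz":0}], fingers=60)

```text
t: 17.72
tcp_pos: [0.6855, -0.0451, 0.2289]
orientation: [[0.076, 0.001, 0.997], [-0.997, -0.002, 0.076], [0.002, -1.0, 0.001]]
contact_force: [0.2, -0.5, 1.8]
gripper_width: 0.0602
```

```bash
python3 push.py;python3 - <<'E'
from rig import readout,eyes
import cv2,numpy as np
for n in("wrist","scene"):
  c=eyes.camera(n);np.save(n+'7.npy',c["world_to_cam"]);i=c["color"][:,:,::-1]
  if n=="scene": i=cv2.resize(i[150:325,190:380],None,fx=3.4,fy=3.4,interpolation=2)
  cv2.imwrite(f"pics/{n}7.png",i)
E
```

```text
17.7167 [ 0.6855 -0.0451  0.2289] F [ 0.2 -0.5  1.8] tooly [ 0.001 -0.002 -1.   ] push -0.6
```

View pics/wrist7.png

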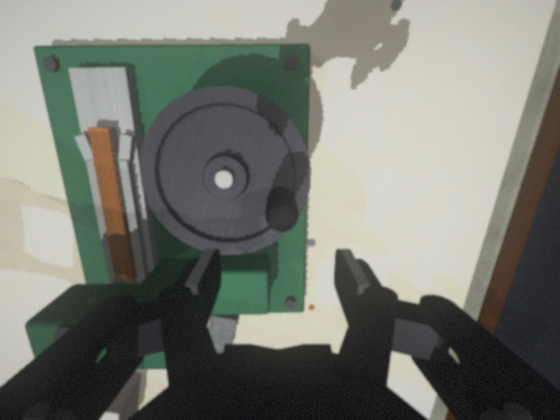

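View pics/scene7.png

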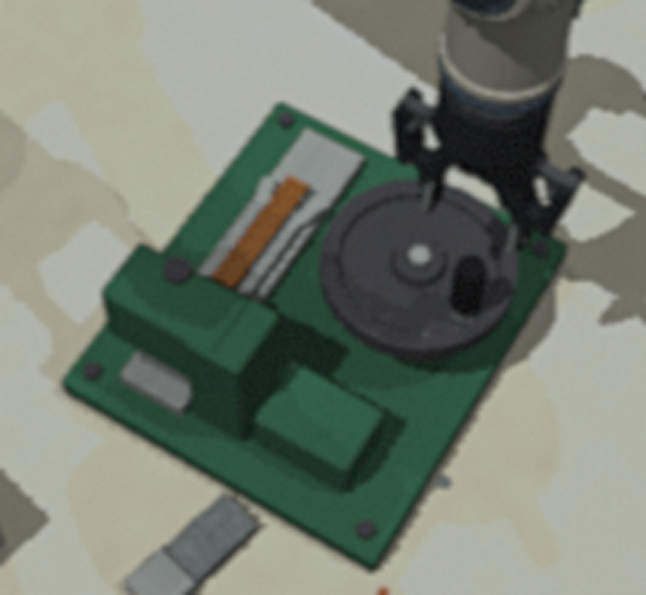

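```bash
python3 -c "
from rig import arm
print(arm.job_done())"
```

```text
the job is handed in; nothing more can be done
None
```

The riveting job is done in the order asked and handed in at about 18 s, with no verdict reported. I could not read the rivet depth directly; the only sign of the stroke is the drag described in step 3.

1. **Wind back:** I gripped the handle and wound the flywheel anticlockwise. It came up against the back stop about 9° clockwise of world +x, at 10.5 N against a drag of 2–3 N. Then I let go.
2. **Fan home:** I pushed the fan's tail with shut fingers. It slid at 1–2 N and then stopped hard at 11 N. It had gone roughly 57 mm, estimated from the camera and finger size, which is inside the 30–60 mm given.
3. **One revolution:** I turned the wheel clockwise back to the same side. Drag rose to about 8–9 N mid-turn, as expected at the rivet. The stop was felt at 12 N, about 9 N over the drag. I then opened the fingers and lifted clear.

**Last checks:** In the last pictures the handle was back within about one pixel (some 3 mm) of where it stood at the back stop. The fan was still seated, and the gripper touched nothing. The arm never went near the dish, box, brush or green look-alike.

**What disagreed:** The plate corners fitted to the scene and side cameras were up to 2 pixels off. The handle sat about 4 mm off-centre in the second grip, so sideways force on the handle briefly reached about 10 N mid-turn. Neither affected the stops.

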